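# Slide the test-panel hanger round the bent drying rail

## Robot

A 6-joint arm with a two-finger parallel gripper is mounted at the origin on a cart in front of the work surface, level with it; the furniture and walls round the work are solid. World frame = base frame: x ahead of the robot, y to its left, z up, the work surface at z = 0. Lengths are in m, angles in rad, forces in N, time in s.
With the tool pointing down it reaches from about 0.275 to 1 m from the base axis. Payload 8.4 kg.
Tool frame: the origin (TCP) lies on the centre line of the jaws, within the pads' length; the fingertips stand 17 mm ahead of it and the grasp point (between the pads) lies 2 mm behind it (bot.tcp_to_tips is the y of the fingertips in the tool frame, in m); y points along the fingers, z is the direction in which the jaws open and shut, and the axes are right-handed (so a half turn about y gives the same grasp; the last joint's range is limited). The gripper opens to 85 mm and grips with 20 to 120 N. Pads are 22 mm wide; open, the fingers measure 114 mm over their backs; the gripper's body (76 mm by 85 mm) begins 54 mm behind the grasp point. The pads swing forward as they close: fully open they stand 13 mm farther back than shut.
Start: joints at [1.248, 0.353, 1.633, -0, 1.155, -0.002], TCP at [0.197, 0.593, 0.248] pointing down, gripper open.
Joint ranges: [-2.63, 2.63], [-0.92, 2.1], [0.06, 2.66], [-1.3, 4.44], [0, 2.69], [-3.02, 3.02]. Speed limits (rad/s): [2.22, 2.22, 2.79, 3.14, 3.14, 3.14].

## Interface

Orientations are given as a unit quaternion [x, y, z, w].
In Python, from workcell import bot, hand, kinematics, get_obs, vision, hand_in gives the robot as it stands. The module is installed in compiled form; this text tells all that it offers. Calls block until the motion is done:
- bot.reach(position, orientation): joint-space move of the TCP to a pose.
- bot.servo_line(position, ori=None, velocity=0.15): straight line of the TCP; ori=None keeps the orientation; velocity is the mean speed in m/s.
- bot.goto_joints(angles): joint-space move.
- hand.move_gripper(opening, strength=None): finger opening in m; strength is the grip in N (None keeps the last); returns when the fingers have stopped.
- bot.dwell(seconds).
- kinematics.solve_ik(position, orientation): joint angles nearest the present ones, or None.
- get_obs(): the state.
- vision.read_camera(name): name is "scene" or "top"; returns a dict with "frame" (480x640x3 uint8, red, green, blue), "intrinsics" (3x3 intrinsics, pixels), "view" (4x4, takes a point from world to camera coordinates). Camera axes: x right, y down, z forward; pixel columns grow to the right and rows downward; lengths in m; the calibration is good to about 2 mm. A picture is of the moment at which its call begins. There is no depth.
A pose or a line that the arm cannot do raises bot.IKError and nothing moves.
- hand_in(): hands the job in, once; it reports no verdict.
The state is a dict: "time_s": time; "joint_pos": joint angles; "joint_vel": joint speeds; "joint_efforts": joint torques, N m; "position": TCP position; "orientation": TCP orientation; "wrist_force": force on the tool from outside, world axes, zero at the start; "ft_torque": the same for the moment, N m; "gripper_width": finger opening in m.
Only numpy, scipy, OpenCV 4.12 (cv2) and the standard library are available. Lean on these libraries where they do the work, as an engineer would, in place of code of your own. Each camera call takes 0.05 s, during which the arm holds its last target. There are 200 camera calls.

## Task

A sprayed test panel hangs from a ring at the loading end of the bent drying rail. Take the ring's hanger by the grip tab on top and slide it gently along the rail, round both bends, until the ring is fully home against the post at the far end, then let go. Do not force it where it binds, and leave the tin, the cup and the air cap where they stand.

Things in the scene. Friction and masses are not known exactly. Their poses are not given: they have to be found in the camera images.
- rail: Drying rail, fixed: level round steel bar, 8 mm thick, centre line 140 mm above the bench, on two round posts 20 mm thick, 148 mm high, with 72 mm foot discs. Origin: on the bench under the first post (loading end); x along the first leg of the bar, z up. The bar runs straight along x, bends to the left (+y), runs straight, bends back to the right and runs straight to the end post.
- load_end (a point): Point on the first post's axis at bar height; axes as the rail's. The bar is bent by hand, different every time: two bends of about 30 mm radius turn 21 to 59 degrees each, not equally. Corners (where the straight lines meet): the first 92 to 130 mm from here, 73 to 111 mm on to the second, 77 to 115 mm on to the end post's axis. The true course must be seen or felt.
- hanger: Loose hanger, about 0.25 kg, captive on the bar. Origin: centre of the ring's bore; x along the bore (towards the end post), y across the bar, z up. Ring 12 mm long, bore 12 mm, 28 mm outside: 2 mm of play all round, rests 2 mm low (lift it that much to run free). Below it hangs a test panel, 56 mm wide across the bar, 3 mm thick, lower edge 99 mm below the origin.
- tab (a point): Middle of the black grip tab on top of the hanger, 33 mm above the bore's centre; axes as the hanger's. Tab 22 mm long (x), 10 mm thick (y), 41 mm high: from 12 to 53 mm above the bore's centre. Take it from above across its thickness; finger tips must stay more than 15 mm above the bore's centre, clear of the ring. Keep it in line with the bar.
- stop (a point): Point on the axis of the far end post at bar height (140 mm). Post 20 mm thick: fully home, the bore's centre is 16 mm from here. Its x and y axes mean nothing. A ring that is off line or askew binds and the bar pushes it back to its free side. More than 12 N between hanger and rail or posts spoils the job; steer so that the force felt stays below some 6 N.
- sample_tin: Bystander: a paint sample tin, 67 x 67 x 73 mm, origin at the centre of its underside, standing beside the rail.
- cup: Bystander: a small clear mixing cup, 75 x 73 x 86 mm, origin at the centre of its underside, standing beside the rail.
- air_cap: Bystander: a brass and steel spray gun air cap, 30 x 30 x 24 mm, origin at the centre of its underside, standing beside the rail.

How it is judged:
By the outcome, as a careful person would: the job done as asked, in the order asked, and still so for the second after the job is handed in, with the robot touching nothing.
It also fails if it takes over 72 s, if anything falls off the work surface, if the arm or the gripper's body presses on something with over 40 N, if the wrist force passes 120 N, or if a joint passes its speed limit or range.

## Working session

There is one attempt and no reset: what is moved stays moved. The work goes in short steps, each a Python script; the robot and the scene stay as the last script left them, time stands still between calls to the robot, and variables do not carry over. Pictures are saved under pics/ and viewed, about 8 in all and at most 12, crops included, and the job is handed in when it is done.

```bash
mkdir -p pics; python3 - <<'E'
from workcell import bot, vision, get_obs
import cv2, numpy as np
for n in ("top","scene"):
    c=vision.read_camera(n); cv2.imwrite(f"pics/{n}0.png",c["frame"][:,:,::-1]); np.savez(f"pics/{n}0.npz",**c)
    print(n,c["intrinsics"].round(1).tolist(),c["view"].round(4).tolist())
o=get_obs();print(o["time_s"],o["orientation"],o["wrist_force"],bot.tcp_to_tips)
E
```

```text
top [[518.6, 0.0, 331.5], [0.0, 518.6, 232.1], [0.0, 0.0, 1.0]] [[0.024, -0.9996, 0.0145, -0.0144], [-0.9804, -0.0263, -0.1954, 0.5047], [0.1957, -0.0096, -0.9806, 0.8897], [0.0, 0.0, 0.0, 1.0]]
scene [[595.1, 0.0, 325.4], [0.0, 595.1, 241.1], [0.0, 0.0, 1.0]] [[0.6359, -0.7716, -0.0141, -0.328], [-0.3727, -0.291, -0.8811, 0.2767], [0.6758, 0.5656, -0.4727, 0.6105], [0.0, 0.0, 0.0, 1.0]]
0.1 [ 0.69846013 -0.11299046  0.11285681 -0.69760299] [-0.05804089  0.32175894 -0.69897791] 0.017
```

View pics/top0.png

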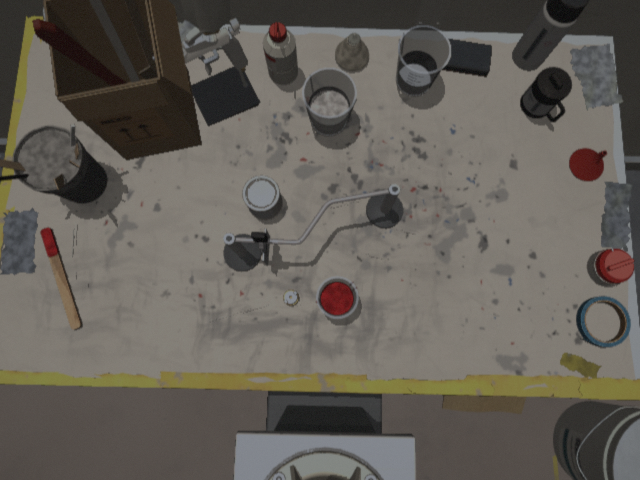

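View pics/scene0.png

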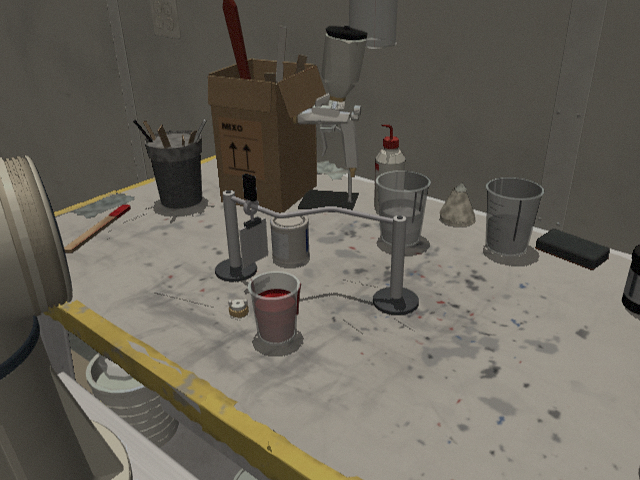

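The top view shows the loading post at about (229,239), the hanger tab at (260,237), bends near (300,241) and (328,205), and the end post at (395,189). The scene view shows the panel hanging at about (254,240), with the cup near the rail on the robot's side and the tin behind it. I'll zoom in on the bar next.

```bash
python3 - <<'E'
import cv2
a=cv2.imread("pics/top0.png")[172:262,215:410]
cv2.imwrite("pics/topcrop.png",cv2.resize(a,None,fx=4,fy=4,interpolation=cv2.INTER_NEAREST))
g=cv2.cvtColor(a,cv2.COLOR_BGR2GRAY)
for u in (275,285,295,315,335,345,360,375,385):
    print(u, {v+172:int(g[v,u-215]) for v in range(10,80)} if 0 else [int(x) for x in g[10:80,u-215]])
E
```

```text
275 [121, 131, 130, 129, 117, 97, 88, 89, 89, 94, 90, 92, 93, 94, 89, 95, 112, 126, 133, 134, 127, 105, 72, 48, 43, 43, 42, 42, 43, 44, 45, 43, 44, 52, 65, 72, 74, 73, 74, 73, 79, 103, 123, 126, 126, 125, 125, 124, 123, 122, 123, 123, 122, 121, 121, 121, 111, 108, 126, 128, 116, 89, 68, 74, 73, 73, 72, 73, 74, 71]
285 [124, 126, 126, 127, 129, 128, 128, 128, 127, 127, 126, 126, 126, 128, 128, 128, 123, 106, 87, 81, 75, 76, 73, 72, 70, 65, 65, 64, 69, 72, 73, 89, 104, 111, 119, 123, 126, 126, 128, 128, 128, 127, 126, 125, 126, 124, 125, 125, 125, 125, 126, 126, 125, 126, 127, 126, 126, 117, 113, 125, 120, 98, 106, 125, 126, 127, 124, 122, 121, 124]
295 [124, 128, 127, 127, 126, 122, 123, 123, 123, 123, 122, 121, 120, 121, 123, 124, 126, 124, 122, 121, 120, 121, 120, 119, 119, 120, 121, 118, 114, 113, 111, 111, 108, 110, 110, 111, 113, 114, 116, 118, 122, 125, 123, 120, 122, 121, 122, 122, 122, 120, 123, 121, 122, 123, 125, 128, 127, 117, 106, 123, 123, 99, 95, 115, 128, 129, 127, 123, 124, 123]
315 [126, 125, 126, 125, 125, 124, 123, 122, 120, 121, 121, 122, 121, 121, 119, 120, 120, 1
[... 1225 characters left out ...]
110, 109, 106, 110, 111, 115, 117, 121, 121, 125, 123, 121, 122]
375 [109, 109, 113, 112, 110, 107, 104, 94, 82, 91, 116, 122, 105, 80, 56, 55, 57, 56, 57, 56, 57, 58, 58, 60, 61, 64, 62, 62, 61, 63, 65, 65, 66, 64, 65, 63, 55, 44, 41, 41, 43, 51, 52, 67, 95, 105, 103, 104, 105, 105, 107, 108, 105, 105, 105, 109, 110, 110, 116, 119, 121, 123, 123, 122, 122, 125, 123, 123, 122, 122]
385 [111, 110, 110, 109, 107, 106, 99, 99, 112, 121, 114, 85, 63, 53, 52, 51, 50, 48, 46, 45, 47, 46, 46, 46, 49, 43, 45, 48, 45, 46, 44, 46, 42, 43, 40, 42, 37, 41, 42, 52, 59, 58, 61, 60, 58, 51, 64, 99, 114, 115, 109, 112, 120, 122, 122, 120, 119, 120, 120, 116, 115, 115, 116, 120, 121, 123, 122, 122, 119, 118]
```

View pics/topcrop.png

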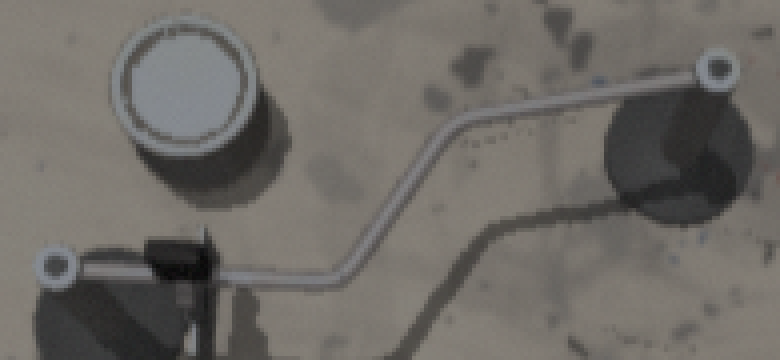

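The crop shows the bar's three straight legs at crop pixels (215,275)→(325,280), (358,268)→(445,140) and (480,120)→(690,78). The post tops are at (56,267) and (717,70). I'll refine each leg from averaged cross profiles.

```bash
cat > h.py <<'E'
import numpy as np, cv2
def ray(c,uv,z):
    K,V=c["intrinsics"],c["view"]; R,t=V[:3,:3],V[:3,3]
    d=R.T@np.linalg.solve(K,[uv[0],uv[1],1.]); o=-R.T@t
    return o+d*(z-o[2])/d[2]
def proj(c,p):
    q=c["view"]@np.append(p,1); q=c["intrinsics"]@q[:3]; return q[:2]/q[2]
E
python3 - <<'E'
from h import *
c=np.load("pics/top0.npz"); g=cv2.cvtColor(c["frame"],cv2.COLOR_RGB2GRAY)
f=lambda u,v:np.array([u/4+215-.375,v/4+172-.375])
segs=[((215,275),(325,280)),((358,268),(445,140)),((480,120),(690,78))]
s=np.arange(-7,7.01,.5)
for a,b in segs:
    a,b=f(*a),f(*b); d=(b-a)/np.linalg.norm(b-a); n=np.array([-d[1],d[0]])
    for h in (0,.5):
        t=np.linspace(h,h+.5,40)
        P=a+(b-a)*t[:,None]
        Q=P[:,None]+n*s[None,:,None]
        m=cv2.remap(g,Q[...,0].astype('f4'),Q[...,1].astype('f4'),cv2.INTER_CUBIC)
        print(h,a.round(1),b.round(1),n.round(2)); print(dict(zip(s.tolist(),np.median(m,0).astype(int).tolist())))
p1=ray(c,f(56,267),.148); p2=ray(c,f(717,70),.148); print(p1,p2)
for a,b in segs: print(ray(c,f(*a),.14),ray(c,f(*b),.14), proj(c,ray(c,f(*a),.14)+[.004,0,0])-f(*a))
E
```

```text
0 [268.4 240.4] [295.9 241.6] [-0.05  1.  ]
{-7.0: 124, -6.5: 124, -6.0: 125, -5.5: 124, -5.0: 124, -4.5: 123, -4.0: 122, -3.5: 120, -3.0: 116, -2.5: 110, -2.0: 106, -1.5: 109, -1.0: 117, -0.5: 124, 0.0: 127, 0.5: 124, 1.0: 115, 1.5: 103, 2.0: 95, 2.5: 89, 3.0: 91, 3.5: 102, 4.0: 107, 4.5: 102, 5.0: 94, 5.5: 88, 6.0: 84, 6.5: 81, 7.0: 81}
0.5 [268.4 240.4] [295.9 241.6] [-0.05  1.  ]
{-7.0: 125, -6.5: 125, -6.0: 126, -5.5: 126, -5.0: 127, -4.5: 127, -4.0: 127, -3.5: 126, -3.0: 123, -2.5: 117, -2.0: 112, -1.5: 109, -1.0: 113, -0.5: 121, 0.0: 126, 0.5: 124, 1.0: 114, 1.5: 101, 2.0: 95, 2.5: 98, 3.0: 107, 3.5: 118, 4.0: 125, 4.5: 127, 5.0: 127, 5.5: 127, 6.0: 126, 6.5: 125, 7.0: 124}
0 [304.1 238.6] [325.9 206.6] [0.83 0.56]
{-7.0: 120, -6.5: 120, -6.0: 120, -5.5: 120, -5.0: 117, -4.5: 111, -4.0: 105, -3.5: 105, -3.0: 112, -2.5: 122, -2.0: 127, -1.5: 124, -1.0: 113, -0.5: 100, 0.0: 90, 0.5: 89, 1.0: 99, 1.5: 113, 2.0: 121, 2.5: 123, 3.0: 123, 3.5: 123, 4.0: 124, 4.5: 124, 5.0: 124, 5.5: 124, 6.0: 123, 6.5: 123, 7.0: 123}
0.5 [304.1 238.6] [325.9 206.6] [0.83 0.56]
{-7.0: 124, -6.5: 124,
[... 624 characters left out ...]
0.5 [334.6 201.6] [387.1 191.1] [0.2  0.98]
{-7.0: 110, -6.5: 109, -6.0: 109, -5.5: 108, -5.0: 106, -4.5: 104, -4.0: 100, -3.5: 95, -3.0: 94, -2.5: 100, -2.0: 107, -1.5: 116, -1.0: 122, -0.5: 122, 0.0: 115, 0.5: 105, 1.0: 92, 1.5: 83, 2.0: 70, 2.5: 60, 3.0: 57, 3.5: 56, 4.0: 57, 4.5: 57, 5.0: 57, 5.5: 57, 6.0: 57, 6.5: 58, 7.0: 57}
[0.47055943 0.16473137 0.148     ] [ 0.56031076 -0.10173227  0.148     ]
[0.47042763 0.10160595 0.14      ] [0.4695515  0.05685696 0.14      ] [ 0.11742082 -2.41649646]
[0.47487083 0.04361839 0.14      ] [0.52951547 0.0095988  0.14      ] [ 0.08413416 -2.41080516]
[ 0.53842846 -0.0046461   0.14      ] [ 0.55886865 -0.09154869  0.14      ] [ 0.05506462 -2.34085368]
```

```bash
cat >> h.py <<'E'
def path():
    c=dict(np.load("pics/top0.npz"))
    f=lambda u,v:np.array([u/4+215-.375,v/4+172-.375])
    segs=[((215,275),(325,280),.2,.33),((358,268),(445,140),-1.65,-1.5),((480,120),(690,78),-.9,-.45)]
    L=[]
    for a,b,o1,o2 in segs:
        a,b=f(*a),f(*b); d=(b-a)/np.linalg.norm(b-a); n=np.array([-d[1],d[0]])
        p=ray(c,a+(b-a)*.25+n*o1,.14)[:2]; q=ray(c,a+(b-a)*.75+n*o2,.14)[:2]
        L.append((p,(q-p)/np.linalg.norm(q-p)))
    X=lambda A,B: A[0]+A[1]*np.linalg.solve(np.c_[A[1],-B[1]],B[0]-A[0])[0]
    p1=ray(c,f(56,267),.148)[:2]; p2=ray(c,f(717,70),.148)[:2]
    pr=lambda l,p:l[0]+l[1]*((p-l[0])@l[1])
    V=[pr(L[0],p1),X(L[0],L[1]),X(L[1],L[2]),pr(L[2],p2)]
    return c,np.array(V),p1,p2
def dense(V,R=.03,n=20001):
    """filleted centre line: returns s, xy, heading"""
    h=[np.arctan2(*(V[i+1]-V[i])[::-1]) for i in range(3)]
    tl=[R*np.tan(abs(h[i+1]-h[i])/2) for i in range(2)]
    ln=[np.linalg.norm(V[i+1]-V[i]) for i in range(3)]
    br=[ln[0]-tl[0]]; br.append(br[0]+R*abs(h[1]-h[0])); br.append(br[1]+ln[1]-tl[0]-tl[1])
    br.append(br[2]+R*abs(h[2]-h[1])); br.append(br[3]+ln[2]-tl[1])
    s=np.linspace(0,br[4],n); hd=np.interp(s,br[:4],[h[0],h[1],h[1],h[2]])
    ds=s[1]; xy=V[0]+np.r_[[[0,0]],np.cumsum(np.c_[np.cos(hd),np.sin(hd)][:-1]*ds,0)]
    return s,xy,hd,br
E
python3 - <<'E'
from h import *
from workcell import get_obs, kinematics
from scipy.spatial.transform import Rotation as Ro
c,V,p1,p2=path(); s,xy,hd,br=dense(V)
print(V.round(4).tolist(),p1,p2); print([np.linalg.norm(V[i+1]-V[i]) for i in range(3)],np.degrees(hd[[0,10000,-1]]),np.array(br),xy[-1])
C=lambda x,y:np.array([x/4+215-.375,y/4+172-.375])
t=ray(c,C(178,254),.191)[:2]; d=xy-t; i=np.argmin((d**2).sum(1)); print("tab",t,s[i],np.linalg.norm(d[i]),xy[i])
print("tin",ray(c,C(184,85),.073),"cup",ray(c,(338,297),.086),"cap",ray(c,(291,297),.024))
print(Ro.from_quat(get_obs()["orientation"]).as_matrix().round(2).tolist())
for sg in (1,-1):
  for k in (i,11000,20000):
    n=sg*np.array([-np.sin(hd[k]),np.cos(hd[k]),0]);y=np.array([0,0,-1.]);q=Ro.from_matrix(np.c_[np.cross(y,n),y,n]).as_quat()
    print(sg,kinematics.solve_ik([*xy[k],.179],q))
E
```

```text
[[0.472, 0.1647], [0.4687, 0.0509], [0.5378, 0.0071], [0.5614, -0.1015]] [0.47055943 0.16473137] [ 0.56031076 -0.10173227]
[np.float64(0.11387486346599757), np.float64(0.08177007693035959), np.float64(0.11117105622668305)] [-91.67140323 -32.31646941 -77.74692725] [0.0967788  0.12785697 0.17997234 0.20375967 0.30237209] [ 0.56142053 -0.10149102]
tab [0.46904126 0.11033199] 0.0544269755168651 0.0014174252598968952 [0.47045788 0.11028419]
tin [0.56842295 0.12716448 0.073     ] cup [ 0.38559448 -0.01496965  0.086     ] cap [0.38797922 0.06878276 0.024     ]
[[0.95, -0.0, 0.32], [-0.32, -0.0, 0.95], [0.0, -1.0, -0.0]]
1 [ 2.27156901e-01  2.18817975e-01  1.99679431e+00 -4.44089210e-16
  9.25980366e-01  2.56328390e-01]
1 [ 3.81145033e-02  2.67201276e-01  1.93019256e+00 -4.44089210e-16
  9.44198813e-01 -9.68653030e-01]
1 [-1.81473090e-01  3.45663126e-01  1.81560438e+00 -4.44089210e-16
  9.80325148e-01 -3.95329553e-01]
-1 [ 2.27156901e-01  2.18817975e-01  1.99679431e+00 -4.44089210e-16
  9.25980366e-01 -2.88526426e+00]
-1 [ 3.81145033e-02  2.67201276e-01  1.93019256e+00 -4.44089210e-16
  9.44198813e-01  2.17293962e+00]
-1 [-1.81473090e-01  3.45663126e-01  1.81560438e+00 -4.44089210e-16
  9.80325148e-01  2.74626310e+00]
```

```bash
cat >> h.py <<'E'
from scipy.spatial.transform import Rotation as Ro
def quat(h):
    n=np.array([-np.sin(h),np.cos(h),0]);y=np.array([0,0,-1.])
    return Ro.from_matrix(np.c_[np.cross(y,n),y,n]).as_quat()
E
python3 - <<'E'
from h import *
from workcell import *
c,V,p1,p2=path(); V=V+[-.0007,0]; s,xy,hd,br=dense(V)
k=np.searchsorted(s,.0544); p=xy[k]; q=quat(hd[k])
bot.servo_line([.155,.46,.25],velocity=.2)
bot.reach([*p,.25],q); hand.move_gripper(.045,40)
o=get_obs(); print(o["time_s"],o["position"],o["wrist_force"],o["gripper_width"])
bot.servo_line([*p,.178],velocity=.1)
o=get_obs(); print(o["time_s"],o["position"],o["wrist_force"])
for w in (.02,.0):
    hand.move_gripper(w,40)
    o=get_obs(); print(o["time_s"],o["position"],o["wrist_force"],o["ft_torque"],o["gripper_width"])
f=vision.read_camera("scene"); a=f["frame"][150:310,180:430,::-1]
cv2.imwrite("pics/grip.png",cv2.resize(a,None,fx=3,fy=3,interpolation=cv2.INTER_CUBIC))
E
```

```text
3.1417 [0.46970625 0.11046027 0.25001117] [ 0.03106729 -0.81658303 -0.11542121] 0.045199207521514996
4.0083 [0.47013119 0.11037987 0.17840759] [-0.36068138  0.03197489 -0.58648491]
4.375 [0.46989628 0.11032785 0.17829761] [ 0.55252521 -0.14293595 -0.04002012] [ 0.00937073  0.01541442 -0.00192259] 0.019856348762478524
4.6167 [0.4699159  0.11035901 0.17821033] [-0.59245032  0.15724133  1.25943435] [0.03864567 0.06173203 0.03816318] 0.009613561757236851
```

View pics/grip.png

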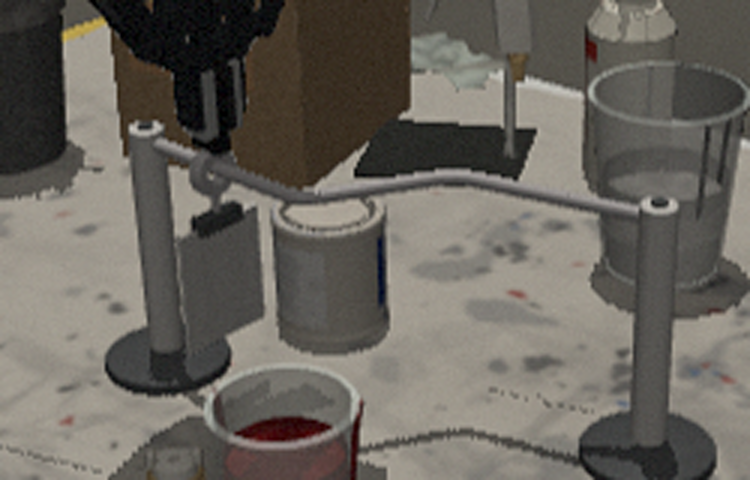

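The grip is good: width is 9.6 mm, forces are near zero, and the crop shows the fingers on the tab at about (210,130), clear of the ring at (210,173). Next I'll lift slightly and slide along leg 1 with lateral compliance.

```bash
cat >> h.py <<'E'
import json,os
def slide(s1,step=.003,vel=.03,stop_f=5.0,every=4,home=False):
    from workcell import bot,get_obs
    st=json.load(open("st.json")); e,s0,z,F0,T0,dy=st["e"],st["s"],st["z"],np.array(st["F0"]),np.array(st["T0"]),st.get("dy",0.)
    c,V,p1,p2=path(); V=V+[-.0007,0]; s,xy,hd,br=dense(V)
    # (extend the last leg a little so the post can be felt)
    s=np.r_[s,s[-1]+.02]; hd=np.r_[hd,hd[-1]]; xy=np.r_[xy,[xy[-1]+.02*np.r_[np.cos(hd[-1]),np.sin(hd[-1])]]]
    i=0; why="end"; pk=0; na=0
    while s0<s1-1e-6:
        s0=min(s0+step,s1); h=np.interp(s0,s,hd); n=np.array([-np.sin(h),np.cos(h)]); t=np.array([np.cos(h),np.sin(h)])
        p=[np.interp(s0,s,xy[:,j]) for j in (0,1)]+n*e
        bot.servo_line([*p,z],quat(h+dy),velocity=vel)
        o=get_obs(); F=np.array(o["wrist_force"])-F0; T=np.array(o["ft_torque"])-T0
        fn,ft,fz=F[:2]@n,F[:2]@t,F[2]; pk=max(pk,np.linalg.norm(F))
        e+=np.clip(.00025*fn,-.0008,.0008) if abs(fn)>.8 else 0
        z+=np.clip(.0001*fz,-.0003,.0003) if abs(fz)>1 else 0
        i+=1
        if i%every==0: print(f"s{s0:.4f} e{e*1e3:+.2f} z{z*1e3:.1f} fn{fn:+.1f} ft{ft:+.1f} fz{fz:+.1f} T{T.round(2)} t{o['time_s']:.1f}")
        if np.hypot(fn,ft)>stop_f or abs(fz)>stop_f: why=f"force fn{fn:.1f} ft{ft:.1f} fz{fz:.1f} T{T.round(2)}"; break
    print("stopped:",why,"s",round(s0,4),"e",e,"z",z,"peak",pk,"pos",o["position"],"home dist",np.linalg.norm(o["position"][:2]-(p2+[0,0])))
    json.dump(dict(e=float(e),s=float(s0),z=float(z),F0=list(F0),T0=list(T0),dy=dy),open("st.json","w"))
E
python3 - <<'E'
from h import *
from workcell import *
p=get_obs()["position"].copy(); 
c,V,p1,p2=path(); V=V+[-.0007,0]; s,xy,hd,br=dense(V); k=np.searchsorted(s,.0544); p[:2]=xy[k]
rd=lambda:[np.mean([ (bot.dwell(.02),get_obs()[k])[1] for _ in range(8)],0) for k in("wrist_force","ft_torque")]
for dz in (.0005,.001,.0015,.002,.0025):
    bot.servo_line([*p[:2],.178+dz],quat(hd[k]),velocity=.02); F,T=rd(); print(dz,F.round(2),T.round(3),get_obs()["position"].round(5))
    if dz==.002: F0,T0=F,T
bot.servo_line([*p[:2],.180],velocity=.02); 
json.dump(dict(e=0,s=.0544,z=.180,F0=list(F0),T0=list(T0)),open("st.json","w"))
slide(.090)
E
```

```text
0.0005 [ 0.16 -0.09 -0.85] [-0.022  0.035 -0.021] [0.46961 0.11026 0.17838]
0.001 [-0.02 -0.04 -2.24] [-0.003  0.001 -0.002] [0.46976 0.1103  0.17898]
0.0015 [ 0.18  0.39 -2.78] [-0.015  0.009 -0.006] [0.46973 0.11031 0.17949]
0.002 [-0.24 -0.02 -2.51] [ 0.006 -0.006  0.007] [0.46978 0.1103  0.18   ]
0.0025 [-0.31 -0.06 -2.68] [ 0.011  0.004 -0.005] [0.46976 0.11031 0.18051]
s0.0664 e+0.31 z180.0 fn+0.2 ft-0.9 fz+0.6 T[-0.04  0.04  0.  ] t8.5
s0.0784 e+0.31 z180.0 fn-0.1 ft-0.9 fz+0.3 T[ 0.02 -0.05 -0.  ] t9.5
s0.0900 e+0.62 z180.0 fn-0.5 ft+0.7 fz+0.2 T[-0.    0.01 -0.01] t10.5
stopped: end s 0.09 e 0.0006235821337220056 z 0.18 peak 1.607798861313688 pos [0.46931539 0.07459963 0.1799853 ] home dist 0.19842654615586874
```

```bash
python3 - <<'E'
s=open("h.py").read()
s=s.replace('''        o=get_obs(); F=np.array(o["wrist_force"])-F0; T=np.array(o["ft_torque"])-T0
''','''        R=[]
        for _ in range(5): bot.dwell(.02); o=get_obs(); R.append(np.r_[o["wrist_force"],o["ft_torque"]])
        R=np.mean(R,0); F=R[:3]-F0; T=R[3:]-T0
''').replace("abs(fn)>.8","abs(fn)>.9")
open("h.py","w").write(s)
from h import *
d=json.load(open("st.json")); d["e"]=.0003; d["z"]=.1805; json.dump(d,open("st.json","w"))
slide(.150,every=1,stop_f=4)
E
```

```text
s0.0930 e+0.30 z180.5 fn+0.0 ft+0.2 fz+0.3 T[0. 0. 0.] t10.8
s0.0960 e+0.30 z180.5 fn+0.2 ft-0.1 fz+0.1 T[-0.01  0.03 -0.02] t11.2
s0.0990 e+0.30 z180.5 fn+0.4 ft+0.1 fz+0.3 T[-0.02  0.01 -0.01] t11.5
s0.1020 e+0.30 z180.5 fn+0.4 ft+0.2 fz-0.1 T[-0.01  0.   -0.02] t11.8
s0.1050 e+0.30 z180.5 fn+0.3 ft+0.3 fz+0.1 T[ 0.01  0.01 -0.  ] t12.2
s0.1080 e+0.30 z180.5 fn+0.0 ft+0.0 fz+0.5 T[-0.02 -0.01 -0.  ] t12.5
s0.1110 e+0.30 z180.5 fn+0.3 ft+0.1 fz+0.1 T[-0.02  0.03  0.  ] t12.8
s0.1140 e+0.30 z180.5 fn+0.3 ft-0.3 fz+0.5 T[-0.02  0.02 -0.01] t13.2
s0.1170 e+0.30 z180.5 fn-0.1 ft+0.2 fz-0.1 T[-0.02  0.   -0.  ] t13.5
s0.1200 e+0.30 z180.5 fn+0.3 ft-0.0 fz+0.0 T[-0.01  0.02 -0.02] t13.8
s0.1230 e+0.30 z180.5 fn+0.1 ft+0.1 fz+0.3 T[-0.02 -0.01 -0.01] t14.2
s0.1260 e+0.30 z180.5 fn+0.4 ft-0.1 fz-0.3 T[-0.   -0.01  0.  ] t14.5
s0.1290 e+0.30 z180.5 fn+0.3 ft+0.0 fz+0.2 T[-0.02  0.01 -0.04] t14.8
s0.1320 e+0.30 z180.5 fn+0.3 ft+0.2 fz+0.2 T[ 0.   -0.   -0.01] t15.2
s0.1350 e+0.30 z180.5 fn-0.1 ft+0.0 fz+0.3 T[ 0.    0.   -0.04] t15.5
s0.1380 e+0.30 z180.5 fn-0.0 ft+0.4 fz+0.4 T[-0.    0.01  0.02] t15.8
s0.1410 e+0.30 z180.5 fn-0.0 ft+0.2 fz+0.2 T[-0.02 -0.02 -0.01] t16.2
s0.1440 e+0.30 z180.5 fn-0.0 ft+0.5 fz+0.1 T[-0.   -0.01 -0.01] t16.5
s0.1470 e+0.30 z180.5 fn+0.3 ft-0.1 fz+0.4 T[-0.01  0.   -0.01] t16.8
s0.1500 e+0.30 z180.5 fn+0.2 ft+0.0 fz+0.0 T[0. 0. 0.] t17.2
stopped: end s 0.15 e 0.0003 z 0.1805 peak 0.6719442989249422 pos [0.5013662  0.03010923 0.1804848 ] home dist 0.14441828879010887
```

The first bend was contact-free. I'll continue round the second bend to just short of home.

```bash
python3 - <<'E'
from h import *
slide(.279,every=4,stop_f=4)
E
```

```text
s0.1620 e+0.30 z180.5 fn+0.1 ft+0.4 fz+0.1 T[-0.02  0.02 -0.02] t18.5
s0.1740 e+0.30 z180.5 fn+0.3 ft+0.1 fz-0.2 T[-0.02  0.   -0.04] t19.8
s0.1860 e+0.30 z180.5 fn-0.1 ft-0.1 fz+0.2 T[-0.02  0.02 -0.01] t21.2
s0.1980 e+0.30 z180.5 fn+0.2 ft+0.5 fz+0.1 T[-0.05  0.01  0.01] t22.5
s0.2100 e+0.30 z180.5 fn+0.5 ft-0.1 fz+0.3 T[-0.   -0.   -0.01] t23.8
s0.2220 e+0.30 z180.5 fn-0.1 ft-0.2 fz-0.1 T[-0.02 -0.   -0.03] t25.2
s0.2340 e+0.30 z180.5 fn+0.3 ft-0.0 fz+0.3 T[-0.    0.   -0.02] t26.5
s0.2460 e+0.30 z180.5 fn-0.3 ft-0.0 fz-0.5 T[-0.03  0.02 -0.01] t27.8
s0.2580 e+0.30 z180.5 fn+0.3 ft+0.1 fz-0.1 T[ 0.    0.   -0.01] t29.2
s0.2700 e+0.30 z180.5 fn+0.2 ft+0.2 fz+0.1 T[-0.01  0.01  0.01] t30.5
stopped: end s 0.279 e 0.0003 z 0.1805 peak 0.6274277862711433 pos [ 0.55600941 -0.07861355  0.18045242] home dist 0.023515460400223898
```

```bash
python3 - <<'E'
from h import *
slide(.297,step=.0005,vel=.01,every=3,stop_f=2.5)
from workcell import vision
a=vision.read_camera("scene")["frame"][150:310,280:530,::-1]
cv2.imwrite("pics/home.png",cv2.resize(a,None,fx=3,fy=3,interpolation=cv2.INTER_CUBIC))
E
```

```text
s0.2805 e+0.30 z180.5 fn+0.4 ft+0.0 fz-0.2 T[-0.01 -0.01 -0.02] t32.5
s0.2820 e+0.30 z180.5 fn+0.4 ft+0.4 fz-0.1 T[ 0.   -0.03 -0.01] t33.5
s0.2835 e+0.30 z180.5 fn+0.2 ft+0.1 fz+0.1 T[ 0.   -0.02 -0.  ] t34.5
s0.2850 e+0.30 z180.5 fn+0.3 ft-0.2 fz-0.3 T[-0.02 -0.02 -0.04] t35.5
s0.2865 e+0.30 z180.5 fn+0.1 ft+0.3 fz+0.4 T[-0.03  0.   -0.01] t36.5
s0.2880 e+0.30 z180.5 fn+0.2 ft-0.3 fz-0.2 T[-0.01 -0.01 -0.  ] t37.5
s0.2895 e+0.30 z180.5 fn-0.3 ft+0.3 fz+0.1 T[-0.02  0.02 -0.01] t38.5
s0.2910 e+0.30 z180.5 fn+0.0 ft+0.4 fz-0.1 T[-0.03  0.02  0.01] t39.5
stopped: force fn0.1 ft-3.5 fz0.9 T[0.68 0.28 0.  ] s 0.292 e 0.0003 z 0.1805 peak 3.6145792099221032 pos [ 0.55863955 -0.09107458  0.18042915] home dist 0.010787918740051883
```

View pics/home.png

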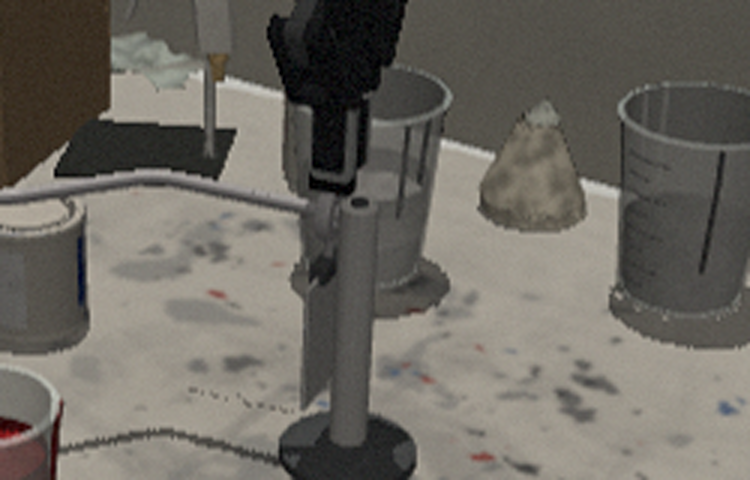

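The ring has met the post, with 3.5 N axial force and the ring touching the post at about (330,210) in the crop. I'll lower it onto the bar with light pressure, then release.

```bash
python3 - <<'E'
from h import *
from workcell import *
st=json.load(open("st.json")); F0=np.array(st["F0"])
def rd(l):
    R=[]
    for _ in range(6): bot.dwell(.02); o=get_obs(); R.append(o["wrist_force"])
    F=np.mean(R,0)-F0; print(l,F.round(2),o["position"].round(4),round(o["time_s"],1)); return F
c,V,p1,p2=path(); h=dense(V)[2][-1]; t=np.array([np.cos(h),np.sin(h),0])
rd("hold"); p=get_obs()["position"].copy(); q=quat(h)
for dz in (.0006,.0012,.0018,.0024):
    x=p.copy(); x[2]=.1805-dz; bot.servo_line(x,q,velocity=.01); F=rd(dz)
    if F[2]>1.2: break
hand.move_gripper(.02); rd("open20"); hand.move_gripper(.04); rd("open")
for n in ("scene",):
    f=vision.read_camera(n)["frame"]; cv2.imwrite("pics/rel.png",cv2.resize(f[150:310,280:530,::-1],None,fx=3,fy=3,interpolation=cv2.INTER_CUBIC))
E
```

```text
hold [-1.32  3.63  0.79] [ 0.5586 -0.0911  0.1804] 40.3
0.0006 [-1.29  3.28  0.93] [ 0.5586 -0.0911  0.1799] 40.7
0.0012 [-1.25  4.23  1.62] [ 0.5586 -0.0911  0.1793] 41.0
open20 [0.03 0.33 2.59] [ 0.559  -0.0914  0.1795] 41.4
open [ 0.37 -0.11  2.18] [ 0.5586 -0.0911  0.1793] 41.8
```

View pics/rel.png

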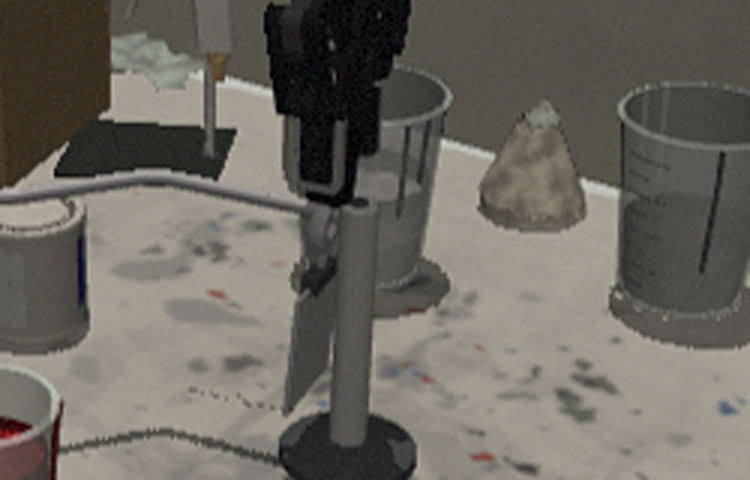

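Released, but the panel is tilted: its lower edge has swung away from the post to about (288,410). I'll retract straight up, let it settle, and look again.

```bash
python3 - <<'E'
from h import *
from workcell import *
p=get_obs()["position"].copy(); p[2]=.26; bot.servo_line(p,velocity=.08)
bot.dwell(1.)
s=vision.read_camera("scene")["frame"]; t=vision.read_camera("top"); np.savez("pics/top1.npz",**t); t=t["frame"]
a=cv2.resize(s[180:300,340:465,::-1],None,fx=3,fy=4,interpolation=cv2.INTER_CUBIC); b=cv2.resize(t[160:240,345:425,::-1],(400,400*1),interpolation=cv2.INTER_CUBIC)
a=cv2.resize(a,(390,400)); cv2.imwrite("pics/after.png",np.hstack([a,b])); print(get_obs()["time_s"])
E
```

```text
44.125
```

View pics/after.png

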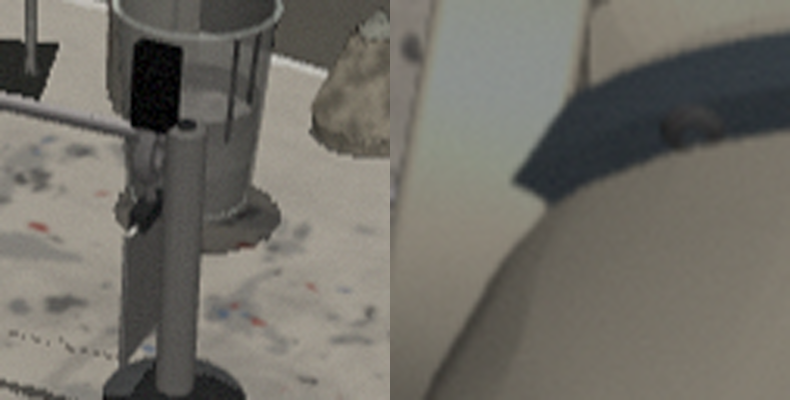

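Settled: the hanger is vertical, tab at (157,85) in the left crop. The arm blocks the top view, so I'll move it clear and measure the gap from there.

```bash
python3 - <<'E'
from h import *
from workcell import *
bot.reach([.36,.28,.30],quat(-1.0))
t=vision.read_camera("top"); s=vision.read_camera("scene"); np.savez("pics/top2.npz",**t); np.savez("pics/scene2.npz",**s)
g=t["frame"][:,:,::-1]
cv2.imwrite("pics/top2.png",cv2.resize(g[165:240,350:420],None,fx=8,fy=8,interpolation=cv2.INTER_CUBIC)); 
c,V,p1,p2=path(); h=dense(V)[2][-1]; d=np.r_[np.cos(h),np.sin(h)]
x=(V[3]-d*.016)+[-.0007,0]
print("pred tab-top ends",proj(t,[*(x-d*.011),.191]),proj(t,[*(x+d*.011),.191]),get_obs()["time_s"])
print("bystanders moved?", [cv2.absdiff(np.load("pics/top0.npz")["frame"],t["frame"])[y0:y1,x0:x1].mean() for y0,y1,x0,x1 in ((175,218,240,284),(275,325,312,362),(287,308,280,302))])
E
```

```text
pred tab-top ends [380.52715298 184.34094466] [394.24210455 181.84760913] 45.7833
bystanders moved? [np.float64(3.096723044397463), np.float64(2.8425333333333334), np.float64(3.1875901875901875)]
```

View pics/top2.png

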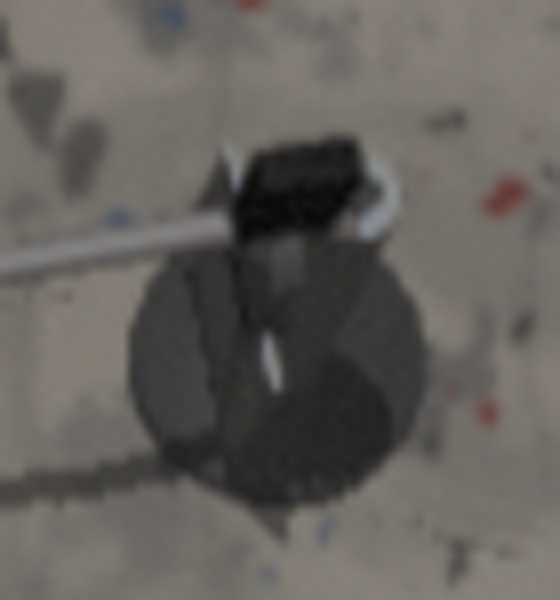

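The tab-top face spans columns 381–395, against 380.5–394.2 predicted for home, so the ring is home to about 1 mm. The bystander patches look unchanged. The swing on release could have left a small gap, though, so I'll re-grip, feel the post again and release with the push relaxed.

```bash
python3 - <<'E'
from h import *
from workcell import *
st=json.load(open("st.json")); F0=np.array(st["F0"])
c,V,p1,p2=path(); h=dense(V)[2][-1]; t=np.array([np.cos(h),np.sin(h),0]); q=quat(h)
def rd(l):
    R=[]
    for _ in range(5): bot.dwell(.02); o=get_obs(); R.append(o["wrist_force"])
    F=np.mean(R,0)-F0; print(l,"ft",round(F@t,2),"F",F.round(2),o["position"].round(4),round(o["time_s"],1)); return F
p=np.array([.5586,-.0911,.26])-t*.003
bot.reach(p,q); p[2]=.1785; bot.servo_line(p,velocity=.08); rd("down")
hand.move_gripper(.018,40); hand.move_gripper(0,40); rd("grip")
p[2]=.1802; bot.servo_line(p,velocity=.02); rd("lift")
for i in range(12):
    p=p+t*.0004; bot.servo_line(p,velocity=.01); F=rd("push%d"%i)
    if F@t<-1.4: break
p[2]-=.0012; bot.servo_line(p,velocity=.01); F=rd("lower")
for i in range(5):
    if F@t>-1.0: break
    p=p-t*.00015; bot.servo_line(p,velocity=.01); F=rd("relax")
E
```

```text
down ft -0.08 F [0.21 0.13 2.58] [ 0.5583 -0.0882  0.1791] 48.6
grip ft -0.01 F [0.1  0.04 2.51] [ 0.5579 -0.0881  0.1785] 49.2
lift ft 0.14 F [ 0.4  -0.06  1.65] [ 0.5579 -0.0882  0.1802] 49.6
push0 ft -0.53 F [0.36 0.62 1.81] [ 0.558  -0.0886  0.1802] 49.9
push1 ft 0.13 F [-0.12 -0.16  1.86] [ 0.5581 -0.089   0.1802] 50.2
push2 ft -0.34 F [0.38 0.43 1.68] [ 0.5582 -0.0893  0.1802] 50.6
push3 ft -0.68 F [-0.07  0.69  1.5 ] [ 0.5583 -0.0897  0.1802] 50.9
push4 ft -1.38 F [-0.12  1.38  1.96] [ 0.5583 -0.09    0.1802] 51.2
push5 ft -3.38 F [-0.33  3.39  2.29] [ 0.5583 -0.0903  0.1801] 51.6
lower ft -4.71 F [-1.6   4.47  3.39] [ 0.5583 -0.0903  0.179 ] 51.9
relax ft -4.91 F [-1.89  4.61  3.09] [ 0.5584 -0.0903  0.179 ] 52.2
relax ft -4.28 F [-1.51  4.05  3.25] [ 0.5584 -0.0902  0.179 ] 52.6
relax ft -3.57 F [-1.34  3.37  3.71] [ 0.5584 -0.0901  0.179 ] 52.9
relax ft -2.95 F [-1.51  2.69  3.05] [ 0.5584 -0.09    0.179 ] 53.2
relax ft -2.09 F [-0.81  1.96  3.23] [ 0.5584 -0.0899  0.179 ] 53.6
```

```bash
python3 - <<'E'
from h import *
from workcell import *
st=json.load(open("st.json")); F0=np.array(st["F0"])
c,V,p1,p2=path(); h=dense(V)[2][-1]; t=np.array([np.cos(h),np.sin(h),0]); q=quat(h)
def rd(l):
    R=[]
    for _ in range(5): bot.dwell(.02); o=get_obs(); R.append(o["wrist_force"])
    F=np.mean(R,0)-F0; print(l,"ft",round(F@t,2),"F",F.round(2),o["position"].round(4),round(o["time_s"],1)); return F
p=np.array([.5584,-.0899,.179])-t*.0001; p[2]=.1788
for i in range(3):
    p=p-t*.00008; bot.servo_line(p,velocity=.01); F=rd("relax")
    if F@t>-.9: break
hand.move_gripper(.012,20); rd("o12"); hand.move_gripper(.02); hand.move_gripper(.04); rd("open")
p[2]=.26; bot.servo_line(p,velocity=.1); bot.reach([.36,.28,.30],quat(-1.0))
t2=vision.read_camera("top"); s=vision.read_camera("scene")
a=cv2.resize(t2["frame"][165:240,350:420,::-1],(400,428),interpolation=cv2.INTER_CUBIC); b=cv2.resize(s["frame"][180:300,340:452,::-1],(400,428),interpolation=cv2.INTER_CUBIC)
cv2.imwrite("pics/fin.png",np.hstack([a,b]))
m=lambda f:[round(float(v),2) for v in (lambda k:(k[0].mean()+350,k[0].max()+350) if 0 else (np.nonzero(k)[1].mean()+370,np.nonzero(k)[1].max()+370))(f[183:190,370:402].max(2)<45)]
print("tab cols before/after",m(np.load("pics/top2.npz")["frame"]),m(t2["frame"]),get_obs()["time_s"])
E
```

```text
relax ft -1.75 F [-0.66  1.64  3.5 ] [ 0.5584 -0.0898  0.1788] 53.9
relax ft -1.69 F [-0.63  1.59  2.96] [ 0.5584 -0.0897  0.1788] 54.2
relax ft -1.16 F [-0.21  1.15  3.16] [ 0.5584 -0.0896  0.1788] 54.6
o12 ft 0.26 F [ 0.6  -0.14  2.81] [ 0.5584 -0.0897  0.1788] 54.9
open ft 0.28 F [ 0.23 -0.24  2.92] [ 0.5583 -0.0896  0.1788] 55.5
tab cols before/after [387.55, 394.0] [388.32, 395.0] 58.1667
```

View pics/fin.png

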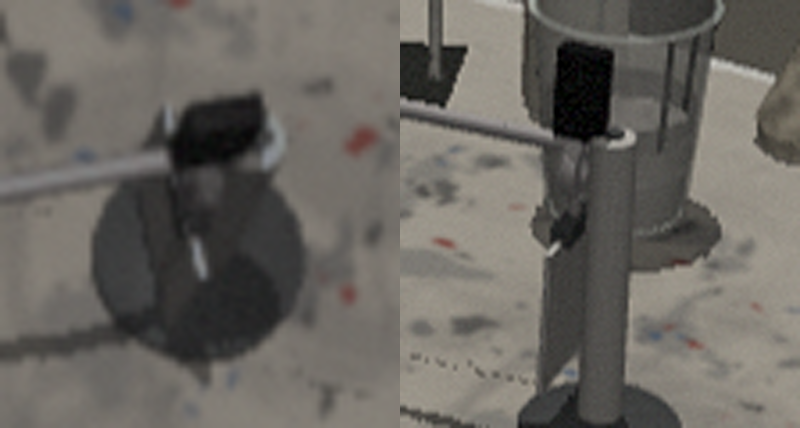

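The tab has moved about 1 mm closer to the post, and the hanger hangs upright against it with nothing touching. Handing in.

```bash
python3 -c "
from workcell import *
bot.dwell(.5);hand_in()"
```

```text
the job is handed in; nothing more can be done
```

I slid the hanger round both bends until the ring met the end post, then let go and handed the job in at about 59 s.

- **Slide:** forces stayed under 1.7 N over the whole run, so nothing bound. I felt the post at 3.5 N.
- **First release:** the hanger swung back and settled about 1.4 mm short of home.
- **Re-seat:** I gripped it again and pushed it home. The force peaked at 4.9 N, mostly while lowering it onto the bar. I then eased off to about 1 N before opening.
- **Last pictures:** the tab is about 1 mm closer to the post than after the first release. The hanger hangs upright at the post with the gripper well clear.

**Uncertain:** the pictures place the ring only to about 1 mm, so a gap of a few tenths of a millimetre at the post can't be ruled out. The top view before the re-seat suggested the ring was already home to about 1 mm, while feeling it showed it was still short, so I trusted the feel. I checked the tin, cup and air cap by comparing pictures just before the re-seat. They had not moved then; I did not repeat that check afterwards.

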